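# Press the retaining clip onto the gear's pivot with the clip fork

### The arm

A 6-joint arm with a two-finger parallel gripper is mounted at the origin on a cart in front of the work surface, level with it; the furniture and walls round the work are solid. World frame = base frame: x ahead of the robot, y to its left, z up, the work surface at z = 0. Lengths are in m, angles in rad, forces in N, time in s.
With the tool pointing down it reaches from about 0.25 to 0.8 m from the base axis. Payload 8.5 kg.
Tool frame: the origin (TCP) lies at the very end of the fingers, on their centre line; the grasp point (between the pads) lies bot.grasp_offset behind it (bot.grasp_offset is the distance from the TCP to the grasp point, in m); z points along the fingers, y is the line along which they close (so a half turn about z gives the same grasp; the last joint's range is limited). The gripper opens to 85 mm and grips with 20 to 120 N. Pads are 22 mm wide; open, the fingers measure 114 mm over their backs; the gripper's body (76 mm by 85 mm) begins 54 mm behind the grasp point. The pads swing forward as they close: fully open they stand 13 mm farther back than shut.
Start: joints at [1.333, 0.238, -0.013, 1.319, 0, 1.571], TCP at [0.124, 0.51, 0.231] pointing down, gripper open.
Joint ranges: [-2.66, 2.66], [-1.03, 1.9], [-1.14, 1.46], [-1.82, 2.27], [-1.45, 1.34], [-3.14, 3.14]. Speed limits (rad/s): [2.22, 2.22, 2.79, 3.14, 3.14, 3.14].

### API

Orientations are given as a unit quaternion [x, y, z, w].
In Python, from bench import bot gives the robot as it stands.
- The arm moves only by the tool move_arm, never from a script. Its argument "steps" is text: rows parted by semicolons, each of 7 numbers parted by spaces: the opening, from 0 (shut) to 1 (fully open), then the shift along the tool's x, y, z in cm, then the turn, a rotation vector about the tool's x, y, z in rad. A call has 1 to 12 rows; each row is the pose to reach, as a shift and turn from the pose commanded when the call began, along the tool's axes at that moment; what a row does not reach only later rows make up. A row lasts 1/8 s, in which the tool goes at most 62.5 mm and 10.7 degrees, less where a joint would pass 70% of its speed; a pose out of reach is approached as far as the arm can. A call with a gripper value outside its range is refused whole. The fingers move at their own pace and stop on an object; "newtons" is the grip in N (left out, the last holds). Time passes only in rows, so rows that repeat a pose let the fingers close. It gives the time, the measured TCP pose, the force, the opening and the grip force at its end, in the units of the state.
- bot.observe(): the state, without advancing time (a new reading comes with each control period).
- bot.grab_frame(name): name is "side" or "top"; returns the picture (384x512x3 uint8, red, green, blue); there is no depth.
- bot.calibration(name): a dict with "K" (3x3 intrinsics, pixels), "position" and "orientation" of the camera in the world. Camera axes: x right, y down, z forward; pixel columns grow to the right and rows downward; lengths in m; the calibration is good to about 2 mm. A picture is of the moment at which its call begins. calibration takes no time and is no camera call.
- bot.hand_in(): hands the job in; it is judged then, once.
Trained networks look in the newest picture that a camera, given by its name, has taken for a name from the list of things; names that differ only in an ending like _2 or _b are one class to them, and where a whole thing is asked for, a point or a joint stands for the part that bears it (a point fixed in the world has none). Each returns a list of dicts, best first, with "confidence" (0 to 1); they miss things now and then, are a little off and sometimes report something else, mostly with a low value. They report only what shows in the picture. A call takes as long as a camera call.
- bot.find_in(camera, query): "box" ([left, top, right, bottom] in pixels, round what is visible of it).
- bot.outline_of(camera, query): "region" (384x512 bool, what is visible of it) and "box" ([left, top, right, bottom] in pixels, round what is visible of it).
The state is a dict: "time_s": time; "q": joint angles; "qd": joint speeds; "joint_torque": joint torques, N m; "eef_pos": TCP position; "tcp_rot": TCP orientation; "force": force on the tool from outside, world axes, zero at the start; "ft_torque": the same for the moment, N m; "opening": opening from 0.0 (shut) to 1.0 (fully open); "finger_force": force on a finger pad.
Only numpy, scipy, OpenCV 4.12 (cv2) and the standard library are available. Lean on these libraries where they do the work, as an engineer would, in place of code of your own. Each camera call takes 0.05 s, during which the arm holds its last target. There are 200 camera calls.

### The job

The white gear on the work stand rides up on its spring washer because its retaining clip is still missing; the clip lies on the gear with its mouth towards the pivot. Take the clip fork, press the gear down with it so that the pivot's groove is bare, and push the clip sideways with the tines until it has snapped over the pivot and sits fully home: firmly, but without ramming the clip or the gear and without touching the clip with the fingers. Then draw the fork away, lay it flat on the bench and let go, leaving the loupe and the tweezers where they are.

Things in the scene. Friction and masses are not known exactly. Their poses are not given: they have to be found in the camera images.
- gear_plate: Aluminium plate 130 x 122 x 6 mm on a fixed stand, height differs each time, carrying a vertical steel pivot post with a groove and a white gear (flat face, radius 49, teeth to 54 mm). Origin: on the post's axis at the groove's lower edge; z up. The groove's floor is 18 mm in diameter, from z 0 to 4.6 mm. A small black pinion stands 70 mm off towards +x +y, its top at z 7 mm.
- post_top (a point): Centre of the post's top, 13.6 mm above gear_plate's origin. The post's head, from the groove (z 4.6 mm) up to here, is 24 mm in diameter; the clip can pass under it into the groove only when the gear is pressed down all or nearly all the way.
- gear (a joint): How far the gear is pressed down its post against the spring washer, m: 0 = up, its face 4 mm above the groove's lower edge; 0.004 = bottomed, face level with that edge. It gives way at 1 N and bottoms at about 4 N, wherever on its face it is pressed; it springs up when let go.
- clip: Dark steel E-clip lying flat on the gear, outer radius 21, 3 mm thick. Origin: ring's centre, underside; +x out of the mouth, to the post 18-20 mm away. Home: centre on the post's axis. Pushing takes up to 10-17 N some 8 mm before home, plus 3-5 N rubbing of a fork that holds the gear down; then the force falls to a few N and climbs steeply at the groove's floor. It does not go home by itself.
- fork_tool: Clip fork lying flat on the bench, 165 mm long, about 0.15 kg: flat steel fork, wooden handle 19 mm wide, its sides from 3 to 27 mm above the underside, reaching from 21 mm ahead of the origin to 72 mm behind it. Origin: on the underside, below the place to grip; +x to the tines, z up.
- fork_tip (a point): Middle of the line across the two tines' ends, at the underside, 85 mm ahead of fork_tool's origin. Tines 5 mm high, flush with the underside, round ends of radius 3.5 mm centred 14 mm either side of the middle; the gap between them is over 20 mm deep. When both tines bear on the clip's round back, this point is 16.6 mm behind the clip's centre.
- loupe: Small black eye loupe with a white rim, 39 mm wide and 40 mm high, standing on the bench; origin at the centre of its underside. A bystander.
- tweezers: Steel tweezers, 128 mm long (along y), 12 mm wide, 9 mm high, lying on the bench; origin at the centre of the underside. A bystander.

How it is judged:
By the outcome, as a careful person would: the job done as asked, in the order asked, and still so for the second after the job is handed in, with the robot touching nothing.
It also fails if it takes over 72 s, if anything falls off the work surface, if the arm or the gripper's body presses on something with over 40 N, if the wrist force passes 120 N, or if a joint passes its speed limit or range.

## Working session

There is one attempt and no reset: what is moved stays moved. The work goes in short steps, Python scripts to look and compute and a tool call to move; the robot and the scene stay as the last step left them, time stands still between calls to the robot, and variables do not carry over. Pictures are saved under pics/ and viewed, at most 13 in all, crops included, and the job is handed in when it is done.

Besides the shell and the picture viewer there is one more tool, called by a JSON object that holds its "name" and its "arguments". move_arm: Moves the arm, as the interface text tells. Its arguments: {"type":"object","properties":{"steps":{"type":"string"},"newtons":{"type":"number"}},"required":["steps"]}

```bash
mkdir -p pics; ls; python3 - <<'E'
from bench import bot
import cv2,numpy as np
for c in("side","top"):
    im=bot.grab_frame(c); cv2.imwrite(f"pics/{c}0.png",im[:,:,::-1])
    k=bot.calibration(c); print(c,np.round(k["K"],1).tolist(),np.round(k["position"],4),np.round(k["orientation"],4))
    for q in("gear_plate","post_top","gear","clip","fork_tool","fork_tip","loupe","tweezers"):
        print(q,[(np.round(d["box"]).tolist(),round(d["confidence"],2)) for d in bot.find_in(c,q)[:2]])
print(bot.grasp_offset); print(bot.observe())
E
```

```text
pics
side [[451.1, 0.0, 253.5], [0.0, 451.1, 192.9], [0.0, 0.0, 1.0]] [ 0.5231 -0.8243  0.7275] [ 0.8868 -0.0383  0.0062 -0.4605]
gear_plate [([254.0, 198.0, 320.0, 247.0], 0.83)]
post_top [([256.0, 196.0, 322.0, 247.0], 0.97)]
gear [([262.0, 198.0, 306.0, 231.0], 0.97)]
clip []
fork_tool [([182.0, 190.0, 241.0, 216.0], 0.95)]
fork_tip [([181.0, 189.0, 240.0, 215.0], 0.85)]
loupe []
tweezers [([173.0, 256.0, 213.0, 286.0], 0.5)]
top [[481.4, 0.0, 257.4], [0.0, 481.4, 194.7], [0.0, 0.0, 1.0]] [0.4966 0.0428 1.0312] [ 0.7092 -0.7039  0.0281 -0.0264]
gear_plate [([248.0, 118.0, 328.0, 197.0], 0.74)]
post_top [([251.0, 116.0, 324.0, 196.0], 0.78), ([178.0, 213.0, 223.0, 287.0], 0.7)]
gear [([260.0, 128.0, 318.0, 184.0], 0.93)]
clip [([278.0, 160.0, 293.0, 180.0], 0.57)]
fork_tool [([178.0, 213.0, 225.0, 286.0], 0.59)]
fork_tip [([179.0, 210.0, 227.0, 288.0], 0.9)]
loupe [([215.0, 108.0, 231.0, 127.0], 0.84)]
tweezers [([330.0, 274.0, 338.0, 286.0], 0.43)]
0.0187
{'time_s': 0.9, 'q': array([ 1.33299968e+00,  2.38202423e-01, -1.35089048e-02,  1.31918757e+00,
        3.87312498e-05,  1.57081211e+00]), 'qd': array([ 1.82591719e-03,  8.08244132e-05, -2.52581875e-03, -1.36650109e-03,
        1.64259505e-03,  1.16554772e-04]), 'joint_torque': array([ 9.54016978e-04, -5.38560176e+01,  3.46695864e+01,  2.61471898e-03,
        3.34552269e-06, -7.32279517e-06]), 'eef_pos': array([0.12364828, 0.5101871 , 0.23127148]), 'tcp_rot': array([ 1.18626218e-01,  9.92938980e-01, -4.86291416e-05, -2.53122368e-05]), 'force': array([-0.51063566, -0.35294305,  0.43276764]), 'ft_torque': array([-0.00272615, -0.00909192,  0.02631748]), 'finger_force': 0.0, 'opening': 1.004107114122377}
```

```bash
python3 - <<'E'
import cv2,numpy as np
t=cv2.imread("pics/top0.png");s=cv2.imread("pics/side0.png")
a=cv2.resize(t[100:300,160:360],(800,800),interpolation=cv2.INTER_CUBIC)
cv2.imwrite("pics/a.png",cv2.resize(t[100:300,160:360],(600,600),interpolation=cv2.INTER_CUBIC))
cv2.imwrite("pics/b.png",cv2.resize(s[170:300,160:350],(798,546),interpolation=cv2.INTER_CUBIC))
E
```

```text
(no output)
```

View pics/a.png

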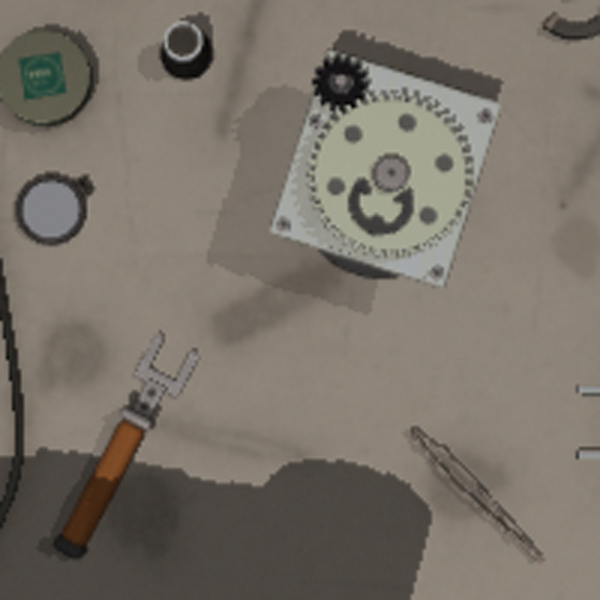

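View pics/b.png

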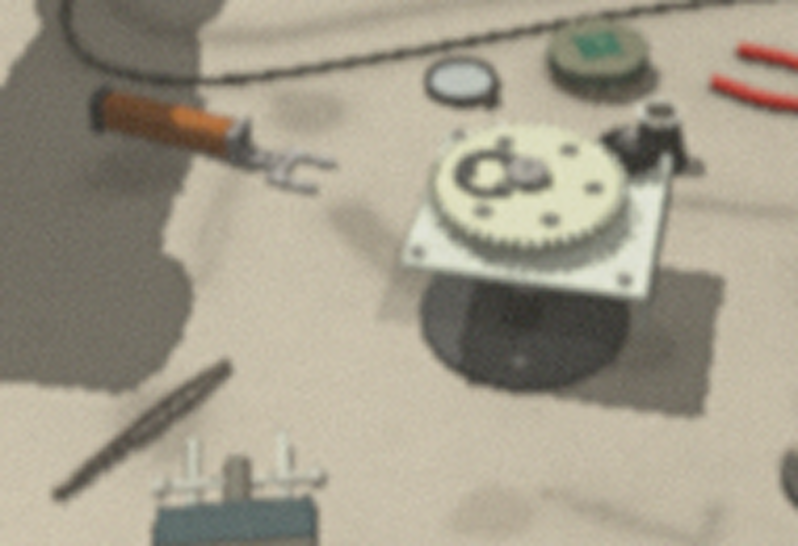

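The top picture shows the fork at lower left with its tines near (219,215), the gear with its post at about (290,157), and the clip below the post at (287,168). The side picture has the post top near (285.5,210.5).

```bash
cat > h.py <<'E'
import numpy as np,cv2
from bench import bot
from scipy.spatial.transform import Rotation as R
C={c:bot.calibration(c) for c in("side","top")}
def ray(c,u,v):
    k=C[c]; d=np.linalg.solve(np.array(k["K"]),[u,v,1.]); return np.array(k["position"]),R.from_quat(k["orientation"]).apply(d)
def at_z(c,u,v,z):
    p,d=ray(c,u,v); return p+d*(z-p[2])/d[2]
def tri(a,b):
    p,d=ray("top",*a);q,e=ray("side",*b)
    s=np.linalg.lstsq(np.c_[d,-e],q-p,rcond=None)[0]; x,y=p+d*s[0],q+e*s[1]
    return (x+y)/2,np.linalg.norm(x-y)
def proj(c,P):
    k=C[c]; x=np.array(k["K"])@R.from_quat(k["orientation"]).inv().apply(np.array(P)-k["position"]); return x[:2]/x[2]
E
python3 - <<'E'
from h import *
np.set_printoptions(precision=4,suppress=True)
print("post",tri((290.3,157.3),(285.5,210.5)))
im={c:bot.grab_frame(c) for c in C}
for c in C:
    for q in("gear","fork_tool","clip"):
        for d in bot.outline_of(c,q)[:1]:
            m=d["region"]; v,u=np.nonzero(m); print(c,q,d["confidence"],m.sum(),u.mean(),v.mean(),d["box"])
            if q!="clip": 
                h=cv2.convexHull(np.c_[u,v].astype(np.int32)); print(cv2.fitEllipse(h) if q=="gear" else cv2.minAreaRect(h))
# post heights consistency for z guesses
for z in(.07,.08,.09,.1,.11,.12): print(z,at_z("top",290.3,157.3,z),at_z("side",285.5,210.5,z))
for n,p in dict(t1=(213.3,211.7),t2=(224.8,217.3)).items(): print(n,at_z("top",*p,.005))
for n,p in dict(end=(183.5,282),front=(205.5,239.5)).items(): print(n,at_z("top",*p,.02))
for n,p in dict(t1=(239,208),t2=(235.7,214.8)).items(): print(n,at_z("side",*p,.005))
E
```

```text
post (array([ 0.6403, -0.0223,  0.1078]), np.float64(0.0014500547715664374))
side gear 0.87 936 285.90918803418805 214.40811965811966 [264.3, 197.2, 306.2, 232.0]
((284.777099609375, 213.82785034179688), (30.49335289001465, 45.81290817260742), 92.42239379882812)
side fork_tool 0.78 539 208.8905380333952 201.8682745825603 [182.1, 190.2, 239.1, 212.3]
((209.90235900878906, 201.2799072265625), (59.374820709228516, 13.416426658630371), 19.23067283630371)
side clip 0.55 89 273.92134831460675 210.5056179775281 [270.6, 207.2, 278.1, 216.9]
top gear 0.75 1841 289.86203150461705 156.72569255839218 [262.1, 131.7, 317.3, 184.5]
((289.5947265625, 158.08705139160156), (51.87739562988281, 52.85258483886719), 139.14682006835938)
top fork_tool 0.69 818 199.24572127139365 250.85696821515893 [179.6, 217.1, 227.0, 285.7]
((200.60003662109375, 250.30001831054688), (16.54690170288086, 78.7095947265625), 26.56505012512207)
top clip 0.72 138 284.7608695652174 170.92028985507247 [276.6, 159.1, 295.1, 182.1]
0.07 [ 0.6469 -0.025   0.07  ] [0.6467 0.0265 0.07  ]
0.08 [ 0.6454 -0.0242  0.08  ] [0.6448 0.0135 0.08  ]
0.09 [ 0.6438 -0.0235  0.09  ] [0.6429 0.0006 0.09  ]
0.1 [ 0.6423 -0.0228  0.1   ] [ 0.641  -0.0123  0.1   ]
0.11 [ 0.6407 -0.0221  0.11  ] [ 0.6391 -0.0253  0.11  ]
0.12 [ 0.6391 -0.0214  0.12  ] [ 0.6373 -0.0382  0.12  ]
t1 [0.5388 0.1344 0.005 ]
t2 [0.5271 0.1097 0.005 ]
end [0.3917 0.1928 0.02  ]
front [0.4799 0.1485 0.02  ]
t1 [0.5376 0.1344 0.005 ]
t2 [0.5277 0.106  0.005 ]
```

```bash
cat >> h.py <<'E'
def go(p,yaw,pitch=0.):
    "row numbers (cm, rad) to TCP p, tool down with tool x opposite to fork x of given yaw"
    s=bot.observe(); r=R.from_quat(s["tcp_rot"]); c,q=np.cos(yaw),np.sin(yaw)
    t=R.from_matrix(np.c_[[-c,-q,0],[-q,c,0],[0,0,-1]])
    print("go",np.round(r.inv().apply(np.array(p)-s["eef_pos"])*100,2),np.round((r.inv()*t).as_rotvec(),3))
E
python3 - <<'E'
from h import *
go([.458,.1595,.08],-.464)
im=bot.grab_frame("top")
# clip: dark pixels in the gear area, around clip
f=8; x0,y0=262,130
g=cv2.resize(im[y0:186,x0:318],None,fx=f,fy=f,interpolation=cv2.INTER_CUBIC)
cv2.imwrite("pics/c.png",g[:,:,::-1])
E
```

```text
go [-40.75 -26.2   15.13] [-0.     0.     0.226]
```

View pics/c.png

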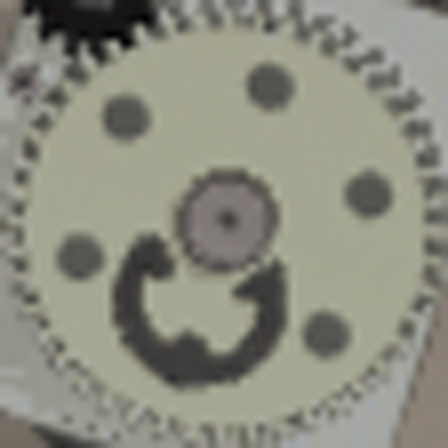

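{"name": "move_arm", "arguments": {"steps": "1 -5 -3 1.5 0 0 0.03; 1 -10 -6.5 4 0 0 0.06; 1 -15 -9.7 6 0 0 0.09; 1 -20 -13 8 0 0 0.12; 1 -25 -16 10 0 0 0.15; 1 -30 -19.5 12 0 0 0.18; 1 -35 -22.5 13.5 0 0 0.2; 1 -40.75 -26.2 15.1 0 0 0.226; 1 -40.75 -26.2 15.1 0 0 0.226; 1 -40.75 -26.2 15.1 0 0 0.226; 1 -40.75 -26.2 15.1 0 0 0.226; 1 -40.75 -26.2 15.1 0 0 0.226", "newtons": 100}}

```text
time_s: 2.85
eef_pos: [0.4574, 0.1607, 0.0807]
tcp_rot: [0.229, 0.973, 0.0, 0.0]
force: [0.4, -0.3, -0.2]
opening: 0.998
finger_force: 0.0
```

```bash
python3 - <<'E'
from h import *
np.set_printoptions(precision=4,suppress=True)
P=at_z("top",290.06,157.2,.108); K=at_z("top",286.5,167.06,.101); d=P-K
print(P,K,np.hypot(*d[:2]),np.arctan2(d[1],d[0]))
w=lambda a,b:at_z("top",262+(a+.5)/8-.5,130+(b+.5)/8-.5,.101)
l,r,t=w(150,240),w(278,262),w(190,342)
n=l-r; print("chord normal",np.arctan2(-n[0],n[1]), "tooth", np.arctan2(*(K-t)[[1,0]]))
for n,p in dict(t1=(213.3,211.7),t2=(224.8,217.3)).items(): print(n,at_z("top",*p,.005))
go([.458,.1595,.08],-.464)
im=bot.grab_frame("side"); cv2.imwrite("pics/d.png",cv2.resize(im[120:260,150:300],(600,560),interpolation=cv2.INTER_CUBIC)[:,:,::-1])
E
```

```text
[ 0.6412 -0.0218  0.108 ] [ 0.6229 -0.0154  0.101 ] 0.0194158774266484 -0.33592042095060604
chord normal -0.1639241713626804 tooth -0.21777171088636435
t1 [0.5388 0.1344 0.005 ]
t2 [0.5271 0.1097 0.005 ]
go [-0.11 -0.08  0.07] [0.    0.    0.002]
```

View pics/d.png

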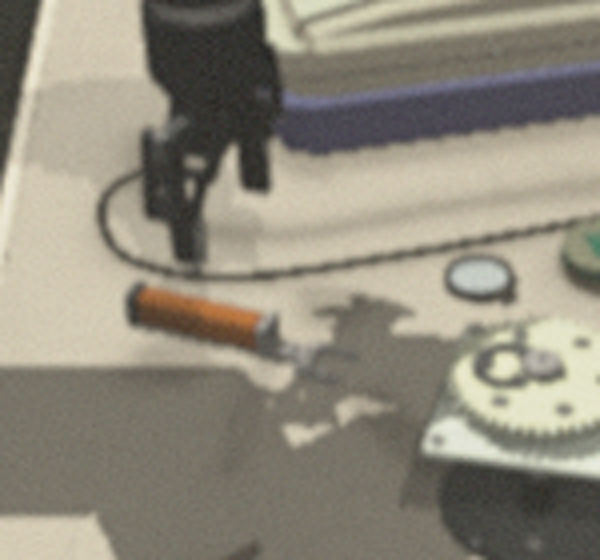

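The side picture shows the open gripper above the fork's handle; the clip-to-post distance measures 19.4 mm, as it should be. I'll descend and grip.

{"name": "move_arm", "arguments": {"steps": "1 -0.1 -0.1 3 0 0 0; 1 -0.1 -0.1 6 0 0 0; 1 -0.1 -0.1 7.6 0 0 0; 1 -0.1 -0.1 7.6 0 0 0; 0 -0.1 -0.1 7.6 0 0 0; 0 -0.1 -0.1 7.6 0 0 0; 0 -0.1 -0.1 7.6 0 0 0; 0 -0.1 -0.1 7.6 0 0 0; 0 -0.1 -0.1 7.6 0 0 0; 0 -0.1 -0.1 7.6 0 0 0", "newtons": 110}}

```text
time_s: 4.15
eef_pos: [0.4587, 0.1583, 0.0051]
tcp_rot: [0.23, 0.973, 0.0, 0.0]
force: [-2.1, -1.8, 9.4]
opening: 0.193
finger_force: 108.1
```

```bash
python3 - <<'E'
from h import *
s=bot.observe(); print(s["eef_pos"],s["opening"],s["finger_force"],s["force"],s["time_s"])
E
```

```text
[0.4587     0.15826936 0.00508469] 0.19318941176136634 108.13607454299927 [-2.08898114 -1.7715757   9.35614751] 4.15
```

```bash
python3 - <<'E'
from h import *
go([.5135,.0219,.135],-.33)
E
```

```text
go [-11.01  -9.74 -12.99] [ 0.001  0.001 -0.134]
```

{"name": "move_arm", "arguments": {"steps": "0 0 0 -3 0 0 0; 0 0 0 -7 0 0 0; 0 0 0 -11 0 0 0; 0 -2 -2 -13 0 0 -0.03; 0 -4 -4 -13 0 0 -0.06; 0 -6.5 -6 -13 0 0 -0.1; 0 -9 -8 -13 0 0 -0.134; 0 -11 -9.7 -13 0 0 -0.134; 0 -11 -9.7 -13 0 0 -0.134; 0 -11 -9.7 -13 0 0 -0.134; 0 -11 -9.7 -13 0 0 -0.134"}}

```text
time_s: 5.52
eef_pos: [0.513, 0.0229, 0.1343]
tcp_rot: [0.164, 0.987, 0.0, -0.0]
force: [1.3, -0.9, -2.0]
opening: 0.201
finger_force: 107.9
```

```bash
python3 - <<'E'
from h import *
s=bot.observe(); print(s["eef_pos"],s["opening"],s["finger_force"],s["force"],s["time_s"])
a=cv2.resize(bot.grab_frame("top")[120:220,230:330],(590,590),interpolation=cv2.INTER_CUBIC)
b=cv2.resize(bot.grab_frame("side")[170:270,220:320],(590,590),interpolation=cv2.INTER_CUBIC)
cv2.imwrite("pics/e.png",a[:,:,::-1]);cv2.imwrite("pics/f.png",b[:,:,::-1])
E
```

```text
[0.51301447 0.02294077 0.13429704] 0.200854491747068 107.88628578186035 [ 1.2594177  -0.8665352  -1.99703305] 5.525
```

View pics/e.png

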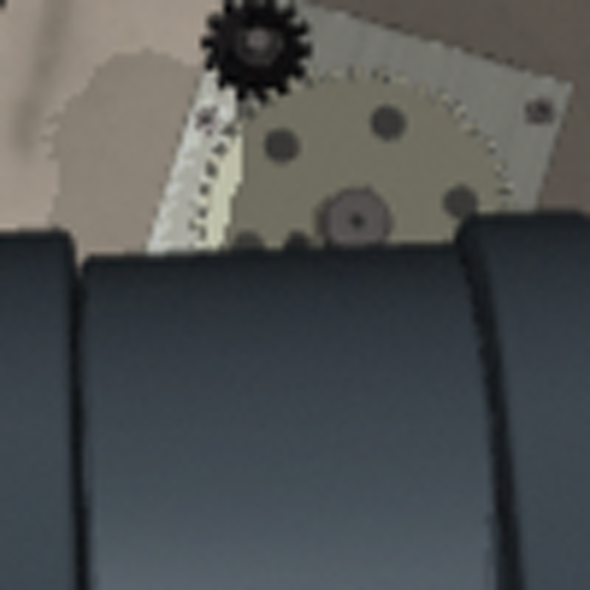

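View pics/f.png

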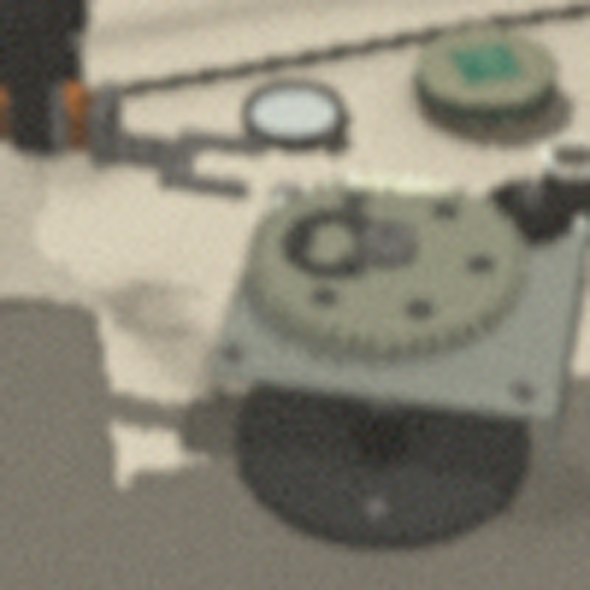

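```bash
python3 - <<'E'
from h import *
np.set_printoptions(precision=4,suppress=True)
s=bot.observe();p=s["eef_pos"];x=-R.from_quat(s["tcp_rot"]).as_matrix()[:,0];y=np.array([-x[1],x[0],0])
print("yaw",np.arctan2(x[1],x[0]))
f=lambda P:(proj("side",P)-[220,170]+.5)*5.9
print("post pred",f([.6412,-.0218,.108]),"clip c",f([.6229,-.0154,.101]))
o=p-[0,0,.0051]
for sg in(1,-1):
    print("tine",sg,f(o+x*.085+y*.014*sg+[0,0,.0025]))
u=lambda a,b:(220+a/5.9-.5,170+b/5.9-.5)
for a,b in((245,190),(265,145)):
    t=at_z("side",*u(a,b),o[2]+.0025)-o; print(t@x,t@y)
P=np.array([.6412,-.0218,.108]);print("post in fork",(P-o)@x,(P-o)@y)
for c in ("side",):
    for q in("fork_tip","fork_tool","clip"):
        print(q,[(np.round((np.array(d["box"]).reshape(2,2)-[220,170])*5.9).tolist(),d["confidence"]) for d in bot.find_in(c,q)[:1]])
E
```

```text
yaw -0.32881038765956033
post pred [393.4563 240.2214] clip c [343.7451 247.6698]
tine 1 [272.9669 150.6311]
tine -1 [255.8422 192.6417]
0.08060841529014168 -0.013276519681893004
0.08113004008969533 0.016967325854508927
post in fork 0.13563984898803333 -0.000932969445363578
fork_tip [([[-146.0, 45.0], [262.0, 192.0]], 0.77)]
fork_tool [([[-145.0, 57.0], [268.0, 189.0]], 0.58)]
clip []
```

The top view is blocked by the arm. In the side view the tines end near crop (245,190) and (265,145), about 81 mm ahead of the TCP, and the post is where I predicted. Next I'll move in behind the clip and lower.

{"name": "move_arm", "arguments": {"steps": "0 -0.7 -0.1 0 0 0 0; 0 -1.3 -0.15 0 0 0 0; 0 -1.3 -0.15 1.2 0 0 0; 0 -1.3 -0.15 2.2 0 0 0; 0 -1.3 -0.15 2.4 0 0 0; 0 -1.3 -0.15 2.4 0 0 0; 0 -1.3 -0.15 2.4 0 0 0; 0 -1.3 -0.15 2.4 0 0 0"}}

```text
time_s: 6.78
eef_pos: [0.5254, 0.0167, 0.1106]
tcp_rot: [0.164, 0.986, -0.0, 0.0]
force: [0.2, -0.1, -1.3]
opening: 0.197
finger_force: 107.9
```

```bash
python3 - <<'E'
from h import *
s=bot.observe(); print(s["eef_pos"],s["force"],s["ft_torque"],s["time_s"])
b=cv2.resize(bot.grab_frame("side")[180:240,230:310],(800,600),interpolation=cv2.INTER_CUBIC)
cv2.imwrite("pics/g.png",b[:,:,::-1])
E
```

```text
[0.52537058 0.01666423 0.11060927] [ 0.18742303 -0.12979678 -1.30390816] [-0.04460832 -0.03074561  0.06900091] 6.775
```

View pics/g.png

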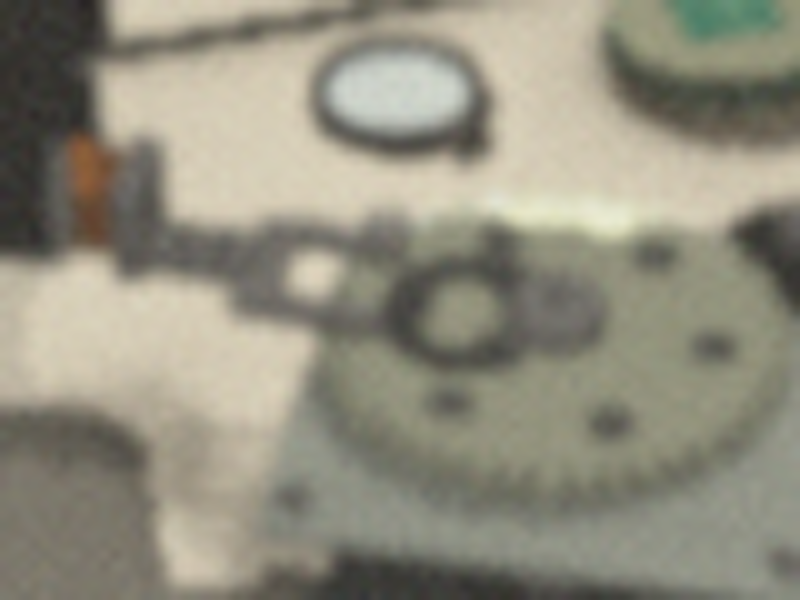

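```bash
python3 - <<'E'
from h import *
np.set_printoptions(precision=4,suppress=True)
s=bot.observe();p=s["eef_pos"];x=-R.from_quat(s["tcp_rot"]).as_matrix()[:,0];y=np.array([-x[1],x[0],0])
o=p-[0,0,.0051]; w=lambda a,b,z:at_z("side",230+a/10-.5,180+b/10-.5,z)-o
for n,a,b,z in(("near",393,322,o[2]+.0025),("far",407,240,o[2]+.0025),("clip",458,312,.1005),("clipleft",385,305,.1005),("post",557,298,.108)):
    t=w(a,b,z);print(n,t@x,t@y)
K=np.array([.6229,-.0154,.101])-o;print("clip top-cam",K@x,K@y)
P=np.array([.6412,-.0218,.108])-o;print("post top-cam",P@x,P@y)
E
```

```text
near 0.08507395156648005 -0.012925257438299245
far 0.08121375317717468 0.017940685328279703
clip 0.09643093604491246 0.003498850886959196
clipleft 0.07960490847649762 0.002360495586007729
post 0.11919572380357447 0.003982456940342942
clip top-cam 0.10264470720359282 0.0012657165380307285
post top-cam 0.12203465718790917 0.0011360163521350328
```

The near tine at (393,322) is close to the clip's left edge at (385,305). I'll back off 7 mm, shift 1.2 mm sideways and lower gently.

{"name": "move_arm", "arguments": {"steps": "0 0.4 0.1 0 0 0 0; 0 0.7 0.12 0 0 0 0; 0 0.7 0.12 0.2 0 0 0; 0 0.7 0.12 0.4 0 0 0; 0 0.7 0.12 0.5 0 0 0; 0 0.7 0.12 0.5 0 0 0; 0 0.7 0.12 0.5 0 0 0; 0 0.7 0.12 0.5 0 0 0"}}

```text
time_s: 7.82
eef_pos: [0.519, 0.02, 0.1054]
tcp_rot: [0.164, 0.986, -0.0, 0.0]
force: [0.3, 0.6, 0.3]
opening: 0.197
finger_force: 107.9
```

{"name": "move_arm", "arguments": {"steps": "0 0 0 0.1 0 0 0; 0 0 0 0.2 0 0 0; 0 0 0 0.2 0 0 0; 0 0 0 0.2 0 0 0"}}

```text
time_s: 8.32
eef_pos: [0.519, 0.02, 0.1034]
tcp_rot: [0.164, 0.986, -0.0, 0.0]
force: [-1.4, 0.2, 0.6]
opening: 0.197
finger_force: 108.0
```

{"name": "move_arm", "arguments": {"steps": "0 0 0 0.1 0 0 0; 0 0 0 0.15 0 0 0; 0 0 0 0.15 0 0 0; 0 0 0 0.15 0 0 0"}}

```text
time_s: 8.82
eef_pos: [0.519, 0.02, 0.1022]
tcp_rot: [0.164, 0.986, -0.0, 0.0]
force: [-2.3, 1.5, 4.3]
opening: 0.198
finger_force: 108.5
```

```bash
cat > s.py <<'E'
from h import *
F=[]
for i in range(6):
    bot.grab_frame("side"); s=bot.observe(); r=R.from_quat(s["tcp_rot"]).inv()
    F.append(np.r_[r.apply(s["force"]),r.apply(s["ft_torque"])])
print(s["time_s"],np.round(s["eef_pos"],4),"tool F",np.round(np.mean(F,0),2),"sd",np.round(np.std(F,0)[:3],1))
E
python3 s.py
```

```text
9.125 [0.519  0.0201 0.1021] tool F [ 2.76 -0.36 -5.3   0.04  0.07  0.01] sd [0.6 0.4 0.7]
```

{"name": "move_arm", "arguments": {"steps": "0 0 0 0.05 0 0 0; 0 0 0 0.1 0 0 0; 0 0 0 0.1 0 0 0; 0 0 0 0.1 0 0 0"}}

```text
time_s: 9.62
eef_pos: [0.519, 0.0201, 0.1015]
tcp_rot: [0.164, 0.986, 0.0, 0.0]
force: [-4.1, 1.7, 8.6]
opening: 0.198
finger_force: 109.1
```

```bash
python3 s.py
```

```text
9.925 [0.519  0.0201 0.1015] tool F [ 4.64  0.09 -9.18  0.07  0.17  0.04] sd [0.3 0.2 0.1]
```

{"name": "move_arm", "arguments": {"steps": "0 0 0 0.05 0 0 0; 0 0 0 0.1 0 0 0; 0 0 0 0.1 0 0 0; 0 0 0 0.1 0 0 0"}}

```text
time_s: 10.42
eef_pos: [0.519, 0.0201, 0.1009]
tcp_rot: [0.164, 0.986, 0.0, 0.001]
force: [-7.2, 2.3, 12.9]
opening: 0.196
finger_force: 109.6
```

```bash
python3 s.py
```

```text
10.725 [0.519  0.0202 0.1009] tool F [  6.56  -0.59 -13.59   0.15   0.25   0.04] sd [0.5 0.3 0.5]
```

```bash
python3 - <<'E'
from h import *
b=cv2.resize(np.mean([bot.grab_frame("side")[180:240,230:310].astype(float) for _ in range(8)],0).astype(np.uint8),(800,600),interpolation=cv2.INTER_CUBIC)
b=cv2.convertScaleAbs(b,alpha=1.4)
cv2.imwrite("pics/i.png",b[:,:,::-1])
E
```

```text
(no output)
```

View pics/i.png

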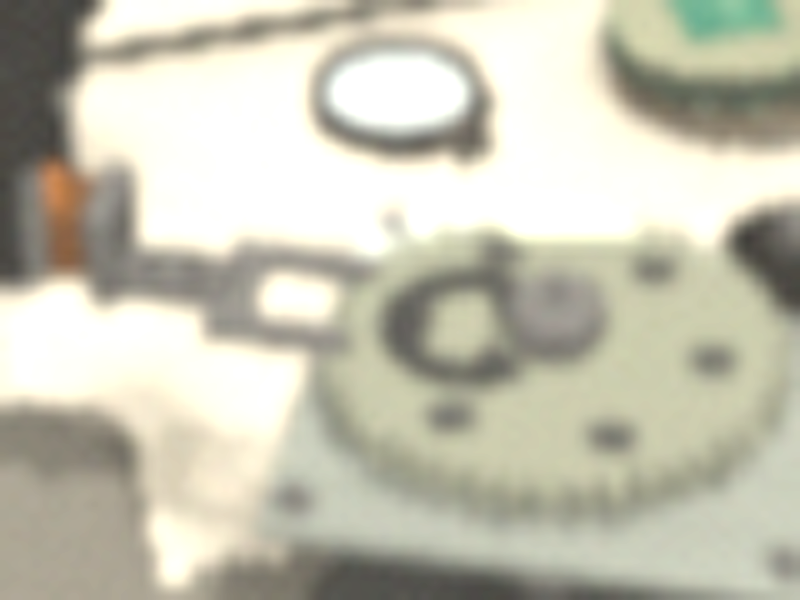

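The gear is bottomed: its holes sit 13 crop px lower. The tine ends, at (345,340) and (370,272), are clear of the clip's back at 385. I'll ease the pressure and advance.

{"name": "move_arm", "arguments": {"steps": "0 0 0 -0.1 0 0 0; 0 -0.1 0 -0.1 0 0 0; 0 -0.2 0 -0.1 0 0 0; 0 -0.3 0 -0.1 0 0 0; 0 -0.4 0 -0.1 0 0 0; 0 -0.4 0 -0.1 0 0 0"}}

```text
time_s: 11.88
eef_pos: [0.5224, 0.019, 0.1015]
tcp_rot: [0.164, 0.986, 0.0, 0.0]
force: [-6.5, 2.1, 10.3]
opening: 0.197
finger_force: 109.4
```

```bash
python3 s.py
```

```text
12.175 [0.5224 0.0189 0.1015] tool F [  6.69  -0.02 -10.66   0.04   0.46   0.  ] sd [0.4 0.6 0.5]
```

{"name": "move_arm", "arguments": {"steps": "0 -0.1 0 0 0 0 0; 0 -0.2 0 0 0 0 0; 0 -0.3 0 0 0 0 0; 0 -0.4 0 0 0 0 0; 0 -0.4 0 0 0 0 0"}}

```text
time_s: 12.8
eef_pos: [0.5262, 0.0177, 0.1016]
tcp_rot: [0.164, 0.986, 0.0, 0.0]
force: [-6.8, 2.3, 12.1]
opening: 0.195
finger_force: 109.4
```

```bash
python3 s.py
```

```text
13.1 [0.5262 0.0177 0.1016] tool F [ 6.930e+00  8.000e-02 -1.182e+01  2.000e-02  5.300e-01  1.000e-02] sd [0.5 0.4 0.7]
```

{"name": "move_arm", "arguments": {"steps": "0 0 0 -0.05 0 0 0; 0 -0.1 0 -0.05 0 0 0; 0 -0.2 0 -0.05 0 0 0; 0 -0.3 0 -0.05 0 0 0; 0 -0.4 0 -0.05 0 0 0; 0 -0.4 0 -0.05 0 0 0"}}

```text
time_s: 13.85
eef_pos: [0.5299, 0.0164, 0.1019]
tcp_rot: [0.164, 0.986, 0.0, -0.0]
force: [-6.1, 2.1, 10.0]
opening: 0.198
finger_force: 109.3
```

```bash
python3 s.py
```

```text
14.15 [0.5299 0.0164 0.102 ] tool F [ 6.46  0.06 -9.98  0.03  0.55  0.01] sd [0.4 0.5 0.6]
```

{"name": "move_arm", "arguments": {"steps": "0 -0.1 0 0 0 0 0; 0 -0.2 0 0 0 0 0; 0 -0.3 0 0 0 0 0; 0 -0.3 0 0 0 0 0"}}

```text
time_s: 14.65
eef_pos: [0.5327, 0.0154, 0.102]
tcp_rot: [0.164, 0.986, 0.0, -0.0]
force: [-6.6, 1.6, 10.8]
opening: 0.199
finger_force: 109.3
```

```bash
python3 s.py;  python3 - <<'E'
from h import *
b=cv2.resize(np.mean([bot.grab_frame("side")[180:240,230:310].astype(float) for _ in range(8)],0).astype(np.uint8),(800,600),interpolation=cv2.INTER_CUBIC)
b=cv2.convertScaleAbs(b,alpha=1.4)
cv2.imwrite("pics/j.png",b[:,:,::-1])
E
```

```text
14.95 [0.5327 0.0154 0.102 ] tool F [ 6.600e+00 -3.500e-01 -1.048e+01  2.000e-02  6.300e-01  1.000e-02] sd [0.2 0.1 0.4]
```

View pics/j.png

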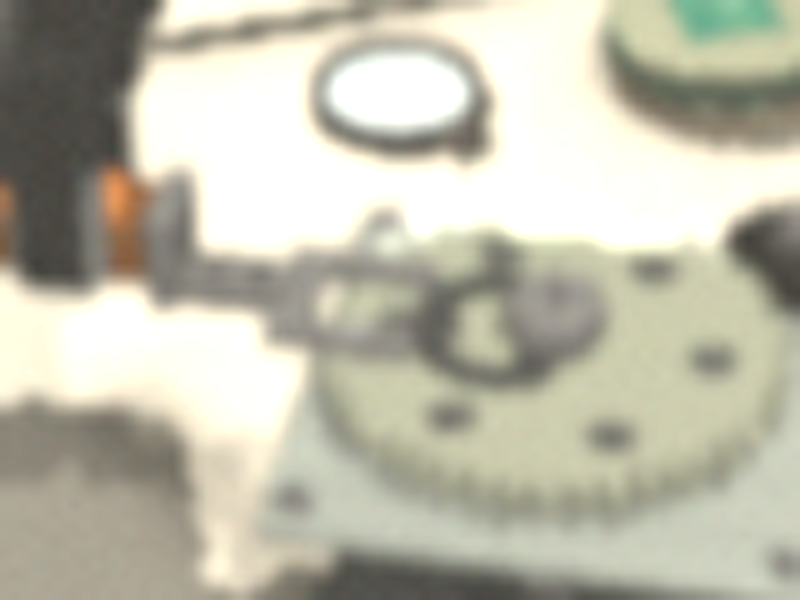

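The clip's left edge has moved from 385 to 415, so it has gone about 7 mm with both tines on its back and about 12 mm remain. Continuing slowly.

{"name": "move_arm", "arguments": {"steps": "0 -0.1 0 0 0 0 0; 0 -0.2 0 0 0 0 0; 0 -0.3 0 0 0 0 0; 0 -0.3 0 0 0 0 0"}}

```text
time_s: 15.85
eef_pos: [0.5353, 0.0145, 0.102]
tcp_rot: [0.164, 0.986, 0.0, -0.0]
force: [-6.5, 3.4, 11.2]
opening: 0.199
finger_force: 109.3
```

```bash
python3 s.py
```

```text
16.15 [0.5354 0.0145 0.102 ] tool F [  7.75   0.13 -11.59   0.04   0.77   0.02] sd [0.4 0.4 0.4]
```

{"name": "move_arm", "arguments": {"steps": "0 -0.1 0 0 0 0 0; 0 -0.2 0 0 0 0 0; 0 -0.2 0 0 0 0 0"}}

```text
time_s: 16.52
eef_pos: [0.5362, 0.014, 0.1019]
tcp_rot: [0.164, 0.986, 0.0, -0.001]
force: [-11.3, 3.7, 14.5]
opening: 0.196
finger_force: 109.9
```

```bash
python3 s.py
```

```text
16.825 [0.5362 0.014  0.1019] tool F [ 11.79   0.22 -13.77   0.08   1.5    0.08] sd [0.4 0.2 0.4]
```

{"name": "move_arm", "arguments": {"steps": "0 -0.1 0 0 0 0 0; 0 -0.2 0 0 0 0 0; 0 -0.2 0 0 0 0 0"}}

```text
time_s: 17.2
eef_pos: [0.5374, 0.0134, 0.1019]
tcp_rot: [0.164, 0.986, 0.0, -0.002]
force: [-13.8, 3.1, 16.5]
opening: 0.199
finger_force: 110.3
```

```bash
python3 s.py
```

```text
17.5 [0.5374 0.0134 0.1019] tool F [ 13.97  -1.16 -16.26   0.22   1.93   0.15] sd [0.3 0.5 0.3]
```

{"name": "move_arm", "arguments": {"steps": "0 -0.1 0 0 0 0 0; 0 -0.15 0 0 0 0 0; 0 -0.15 0 0 0 0 0"}}

```text
time_s: 17.88
eef_pos: [0.5382, 0.013, 0.1018]
tcp_rot: [0.164, 0.986, 0.0, -0.002]
force: [-16.7, 3.2, 17.8]
opening: 0.201
finger_force: 110.4
```

```bash
python3 s.py
```

```text
18.175 [0.5382 0.013  0.1019] tool F [ 17.11  -1.13 -17.87   0.27   2.43   0.19] sd [0.5 0.3 0.4]
```

{"name": "move_arm", "arguments": {"steps": "0 0 0 -0.05 0 0 0; 0 -0.1 0 -0.06 0 0 0; 0 -0.2 0 -0.06 0 0 0; 0 -0.2 0 -0.06 0 0 0"}}

```text
time_s: 18.68
eef_pos: [0.5408, 0.012, 0.1023]
tcp_rot: [0.164, 0.986, -0.0, -0.002]
force: [-12.2, 0.6, 13.2]
opening: 0.204
finger_force: 110.0
```

```bash
python3 s.py
```

```text
18.975 [0.5409 0.012  0.1023] tool F [ 11.82  -2.08 -13.38   0.4    1.71   0.2 ] sd [0.3 0.4 0.5]
```

{"name": "move_arm", "arguments": {"steps": "0 -0.1 0 0 0 0 0; 0 -0.2 0 0 0 0 0; 0 -0.2 0 0 0 0 0"}}

```text
time_s: 19.35
eef_pos: [0.5442, 0.0112, 0.1025]
tcp_rot: [0.164, 0.986, -0.0, -0.0]
force: [-5.7, 1.2, 9.6]
opening: 0.197
finger_force: 109.4
```

```bash
python3 s.py
```

```text
19.65 [0.5442 0.0112 0.1024] tool F [ 6.7  -0.9  -9.77  0.24  0.78  0.06] sd [0.5 0.3 0.4]
```

{"name": "move_arm", "arguments": {"steps": "0 -0.1 0 0 0 0 0; 0 -0.15 0 0 0 0 0; 0 -0.15 0 0 0 0 0"}}

```text
time_s: 20.02
eef_pos: [0.5452, 0.0109, 0.1024]
tcp_rot: [0.164, 0.986, 0.0, -0.001]
force: [-7.3, 1.8, 10.9]
opening: 0.198
finger_force: 109.4
```

```bash
python3 s.py
```

```text
20.325 [0.5452 0.0109 0.1024] tool F [  8.44  -0.92 -11.51   0.16   1.17   0.08] sd [0.4 0.5 0.4]
```

{"name": "move_arm", "arguments": {"steps": "0 -0.05 0 0 0 0 0; 0 -0.1 0 0 0 0 0; 0 -0.1 0 0 0 0 0"}}

```text
time_s: 20.7
eef_pos: [0.5455, 0.0107, 0.1024]
tcp_rot: [0.164, 0.986, 0.0, -0.001]
force: [-11.5, 3.5, 13.0]
opening: 0.198
finger_force: 109.6
```

```bash
python3 s.py
```

```text
21.0 [0.5455 0.0107 0.1024] tool F [ 11.11  -0.8  -13.14   0.17   1.61   0.12] sd [0.6 0.5 0.4]
```

{"name": "move_arm", "arguments": {"steps": "0 -0.1 0 -0.03 0 0 0; 0 -0.15 0 -0.04 0 0 0; 0 -0.15 0 -0.04 0 0 0"}}

```text
time_s: 21.38
eef_pos: [0.5459, 0.0104, 0.1025]
tcp_rot: [0.164, 0.986, 0.0, -0.002]
force: [-14.1, 3.6, 14.3]
opening: 0.196
finger_force: 109.7
```

```bash
python3 s.py;  python3 - <<'E'
from h import *
b=cv2.resize(np.mean([bot.grab_frame("side")[180:240,230:310].astype(float) for _ in range(8)],0).astype(np.uint8),(800,600),interpolation=cv2.INTER_CUBIC)
b=cv2.convertScaleAbs(b,alpha=1.4)
cv2.imwrite("pics/k.png",b[:,:,::-1])
E
```

```text
21.675 [0.5459 0.0104 0.1025] tool F [ 14.26  -0.24 -13.74   0.17   2.23   0.13] sd [0.1 0.7 0.4]
```

View pics/k.png

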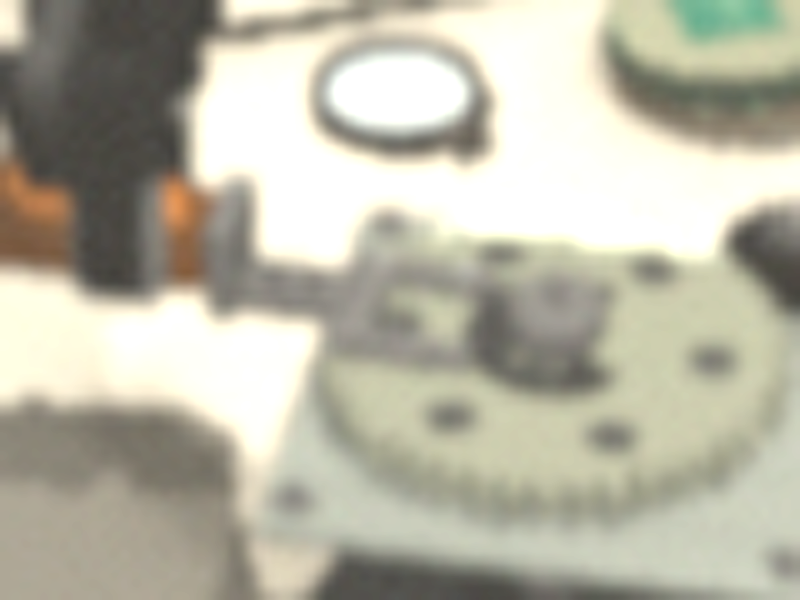

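{"name": "move_arm", "arguments": {"steps": "0 -0.1 0 -0.02 0 0 0; 0 -0.15 0 -0.03 0 0 0; 0 -0.15 0 -0.03 0 0 0"}}

```text
time_s: 22.45
eef_pos: [0.5464, 0.01, 0.1025]
tcp_rot: [0.164, 0.986, 0.0, -0.003]
force: [-16.9, 4.9, 15.2]
opening: 0.195
finger_force: 109.9
```

```bash
python3 s.py
```

```text
22.75 [0.5464 0.0101 0.1026] tool F [ 17.37  -0.87 -14.18   0.18   2.81   0.18] sd [0.4 0.3 0.3]
```

The picture showed the clip round the post, its back at 470 and the post at 557, as it should be when home. The force now climbs steadily with almost no movement, so I'll draw the fork away.

{"name": "move_arm", "arguments": {"steps": "0 0.4 0 0 0 0 0; 0 0.8 0 0 0 0 0; 0 1.4 0 -0.1 0 0 0; 0 2.2 0 -0.5 0 0 0; 0 3.5 0 -1.5 0 0 0; 0 5.5 0 -3 0 0 0; 0 7.5 0 -4 0 0 0; 0 9 0 -4 0 0 0; 0 9 0 -4 0 0 0; 0 9 0 -4 0 0 0; 0 9 0 -4 0 0 0"}}

```text
time_s: 24.12
eef_pos: [0.4654, 0.0383, 0.1423]
tcp_rot: [0.164, 0.986, -0.0, -0.0]
force: [-0.2, -0.2, -1.7]
opening: 0.197
finger_force: 107.9
```

```bash
python3 - <<'E'
from h import *
s=bot.observe(); print(s["eef_pos"],s["force"],s["time_s"])
go([.4587,.1583,.03],-.464); go([.4587,.1583,.007],-.464)
im=bot.grab_frame("side"); b=np.hstack([cv2.resize(im[165:255,150:240],(400,400),interpolation=cv2.INTER_CUBIC),cv2.resize(im[190:240,260:310],(400,400),interpolation=cv2.INTER_CUBIC)])
cv2.imwrite("pics/l.png",b[:,:,::-1])
E
```

```text
[0.465432   0.03834652 0.14226996] [-0.22770109 -0.21597089 -1.72967803] 24.125
go [ 4.52 11.13 11.22] [-0.    -0.     0.134]
go [ 4.52 11.13 13.52] [-0.    -0.     0.134]
```

View pics/l.png

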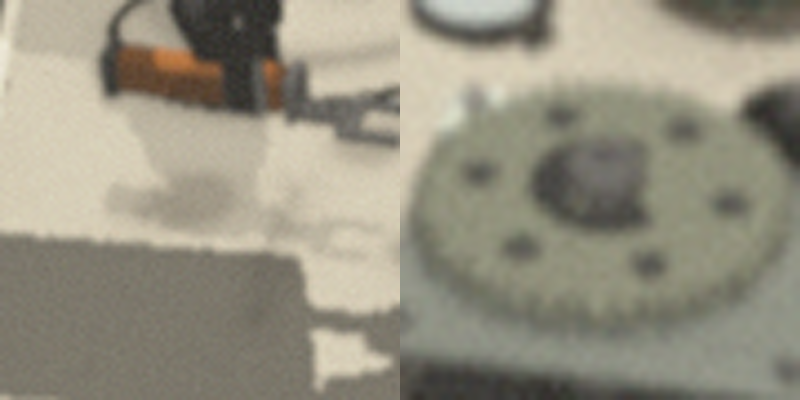

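The clip sits round the post in the right-hand crop, its back at 530 and the post at 605, which is about 21 mm. Now I'll lay the fork down.

{"name": "move_arm", "arguments": {"steps": "0 2 4 2 0 0 0.05; 0 4 8 5 0 0 0.1; 0 4.5 11 8 0 0 0.134; 0 4.5 11.1 10 0 0 0.134; 0 4.5 11.1 11.2 0 0 0.134; 0 4.5 11.1 12.2 0 0 0.134; 0 4.5 11.1 12.8 0 0 0.134; 0 4.5 11.1 13.2 0 0 0.134; 0 4.5 11.1 13.4 0 0 0.134; 0 4.5 11.1 13.4 0 0 0.134; 0 4.5 11.1 13.4 0 0 0.134"}}

```text
time_s: 25.55
eef_pos: [0.4586, 0.1581, 0.0089]
tcp_rot: [0.23, 0.973, 0.0, 0.0]
force: [-0.3, -0.5, -1.4]
opening: 0.197
finger_force: 107.9
```

```bash
python3 s.py
```

```text
25.85 [0.4585 0.1581 0.0087] tool F [-0.01 -0.21  1.27  0.02  0.01  0.  ] sd [0.5 0.4 0.4]
```

{"name": "move_arm", "arguments": {"steps": "0 0 0 0.1 0 0 0; 0 0 0 0.2 0 0 0; 0 0 0 0.3 0 0 0; 0 0 0 0.3 0 0 0"}}

```text
time_s: 26.35
eef_pos: [0.4583, 0.158, 0.0055]
tcp_rot: [0.23, 0.973, -0.0, -0.0]
force: [-0.4, 0.9, -1.1]
opening: 0.196
finger_force: 107.9
```

```bash
python3 s.py
```

```text
26.65 [0.4584 0.1581 0.0056] tool F [ 0.08 -0.28  1.34  0.01  0.   -0.  ] sd [0.3 0.4 0.4]
```

{"name": "move_arm", "arguments": {"steps": "0 0 0 0.05 0 0 0; 0 0 0 0.1 0 0 0; 0 0 0 0.1 0 0 0"}}

```text
time_s: 27.02
eef_pos: [0.4585, 0.1581, 0.0051]
tcp_rot: [0.23, 0.973, 0.0, 0.0]
force: [-1.6, -0.5, 6.8]
opening: 0.194
finger_force: 109.2
```

```bash
python3 s.py
```

```text
27.325 [0.4585 0.1581 0.0051] tool F [ 1.99 -1.69 -6.59  0.32  0.32  0.02] sd [0.3 0.2 0.2]
```

{"name": "move_arm", "arguments": {"steps": "0 0 0 0.05 0 0 0; 0 0 0 0.1 0 0 0; 0 0 0 0.1 0 0 0"}}

```text
time_s: 27.7
eef_pos: [0.4585, 0.1581, 0.005]
tcp_rot: [0.23, 0.973, 0.0, 0.0]
force: [-7.1, -1.8, 21.1]
opening: 0.19
finger_force: 111.3
```

```bash
python3 s.py
```

```text
28.0 [0.4585 0.1581 0.0051] tool F [ 4.830e+00 -4.170e+00 -2.076e+01  9.900e-01  9.300e-01  1.000e-02] sd [0.4 0.2 0.2]
```

Contact at 5 mm, same as at pick-up. Ease off, release and rise.

{"name": "move_arm", "arguments": {"steps": "0 0 0 -0.1 0 0 0; 0 0 0 -0.1 0 0 0; 1 0 0 -0.1 0 0 0; 1 0 0 -0.1 0 0 0; 1 0 0 -0.1 0 0 0; 1 0 0 -0.1 0 0 0; 1 0 0 -0.1 0 0 0; 1 0 0 -0.1 0 0 0; 1 0 0 -3 0 0 0; 1 0 0 -8 0 0 0; 1 0 0 -12 0 0 0; 1 0 0 -14 0 0 0"}}

```text
time_s: 29.5
eef_pos: [0.4593, 0.1584, 0.1459]
tcp_rot: [0.23, 0.973, 0.001, 0.001]
force: [-0.1, 0.1, 0.3]
opening: 1.002
finger_force: 0.0
```

{"name": "move_arm", "arguments": {"steps": "1 2 4 -3 0 0 0; 1 4 8 -6 0 0 0; 1 6 12 -8 0 0 0; 1 8 16 -8 0 0 0; 1 10 19 -8 0 0 0; 1 10 19 -8 0 0 0; 1 10 19 -8 0 0 0; 1 10 19 -8 0 0 0"}}

```text
time_s: 30.5
eef_pos: [0.4541, 0.3717, 0.2237]
tcp_rot: [0.23, 0.973, -0.0, 0.0]
force: [0.4, 0.5, -0.4]
opening: 1.003
finger_force: 0.0
```

```bash
python3 - <<'E'
from h import *
s=bot.observe(); print(s["eef_pos"],s["force"],s["time_s"],s["opening"])
im=bot.grab_frame("top"); 
cv2.imwrite("pics/m.png",cv2.resize(im[100:300,160:360],(600,600),interpolation=cv2.INTER_CUBIC)[:,:,::-1])
E
```

```text
[0.45412423 0.37172852 0.2237289 ] [ 0.38073815  0.50596117 -0.39642316] 30.5 1.002922204735284
```

View pics/m.png

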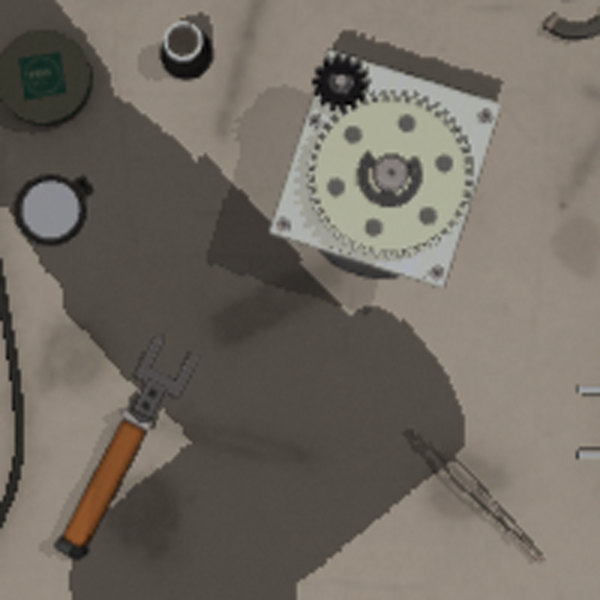

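The fork lies flat where it was, loupe and tweezers are unmoved, and the clip is round the post at about (390,174). One numeric check of the clip's centring.

```bash
python3 - <<'E'
from h import *
from scipy.optimize import least_squares
im=np.mean([bot.grab_frame("top")[130:186,262:318].astype(float) for _ in range(10)],0).mean(2)
g=cv2.resize(im,None,fx=8,fy=8,interpolation=cv2.INTER_CUBIC)
c0=np.array([224,224.]); E=[]
c0=(proj("top",[.6412,-.0218,.0975])-[262,130]+.5)*8-.5
for a in np.arange(0,360,4):
    d=np.array([np.cos(np.radians(a)),np.sin(np.radians(a))]); rr=np.arange(115,60,-1.)
    v=np.array([g[int(round(c0[1]+r*d[1])),int(round(c0[0]+r*d[0]))] for r in rr])
    th=(np.percentile(g,75)+np.percentile(g,8))/2
    k=np.argmax(v<th)
    if v[k]<th and k>5: E.append((a,rr[k],*(c0+rr[k]*d)))
E=np.array(E); P=E[:,2:]
f=lambda q:np.hypot(*(P-q[:2]).T)-q[2]
s=least_squares(f,[*c0,87],loss="soft_l1",f_scale=2)
q=s.x; w=at_z("top",262+(q[0]+.5)/8-.5,130+(q[1]+.5)/8-.5,.101)
print(len(E),E[:,0].astype(int).tolist(),np.round(q,1),w,np.round(w[:2]-[.6412,-.0218],4), np.round(np.std(f(q)),1))
E
```

```text
70 [0, 4, 8, 12, 16, 20, 24, 28, 32, 36, 40, 44, 48, 52, 56, 60, 64, 68, 72, 76, 80, 84, 88, 92, 96, 100, 104, 108, 112, 116, 120, 124, 128, 132, 136, 140, 144, 148, 152, 156, 160, 164, 168, 172, 176, 180, 184, 188, 192, 196, 200, 204, 208, 212, 216, 220, 224, 228, 284, 288, 320, 324, 328, 332, 336, 340, 344, 348, 352, 356] [222.2 226.   87.1] [ 0.64106871 -0.02090201  0.101     ] [-0.0001  0.0009] 4.7
```

```bash
python3 -c "
from bench import bot
print(bot.hand_in())"
```

```text
the job is handed in; nothing more can be done
None
```

The clip is snapped over the pivot and fully home, measured within about 1 mm of the post's axis. The fork lies flat where it was picked up, the loupe and tweezers are undisturbed, and the job is handed in at about 31 s; no verdict came back.

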